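# Fill the display tray from the hopper and hold the flap lever level

## Task

Pick up the scoop by its overhead grip and tip all five nuts into the mouth of the filling stand's hopper, then set the empty scoop back upright on the table. Then press the spring-loaded lever's tread down with the fingers until the lever arm is level (not right down on its stop), so that the flap lets all the nuts run into the tray below, and keep it there: finish while still holding the lever level. Leave the jar, the ceramic house and the glue bottle where they stand.

Things in the scene. Friction and masses are not known exactly. Their poses are not given: they have to be found in the camera images.
- scoop: Open-fronted sheet-metal scoop, 120 mm long (x) by 86 mm wide (y), side and back walls 42 mm high, 3 mm thick, about 0.18 kg empty. Origin: centre of its underside; z up; open front towards its own -x. The 3 mm floor rises 8 mm over the last 32 mm at the front, so the nuts stay in while it is level and roll out over the front when it is tipped nose-down 40 deg or more.
- scoop_grip (a point): Where to grip the scoop, 85 mm above the middle of its underside, in the middle of the height of its wooden overhead bar. The bar runs along the scoop's x from -38 to +62 mm, is 14 mm wide (y) and spans 73 to 97 mm above the underside; a strut at the back carries it.
- nut1: Walnut, a ball 27 mm in diameter, about 18 g, one of five; origin at its centre. Starts loose in the scoop.
- nut2: Walnut, a ball 27 mm in diameter, about 18 g, one of five; origin at its centre. Starts loose in the scoop.
- nut3: Walnut, a ball 27 mm in diameter, about 18 g, one of five; origin at its centre. Starts loose in the scoop.
- nut4: Walnut, a ball 27 mm in diameter, about 18 g, one of five; origin at its centre. Starts loose in the scoop.
- nut5: Walnut, a ball 27 mm in diameter, about 18 g, one of five; origin at its centre. Starts loose in the scoop.
- stand: Fixed filling stand of plywood and sheet metal: a raised hopper, a flap with a lever, a catch tray below. Origin: on the table, under the middle of the hopper's outlet; z up. The hopper floor slopes down towards -y, from 158 mm high at y = 180 mm to 85 mm at the outlet at y = 0, closed by the flap. Lever axle along x at y = 0, 175 mm up, ending at a 190 mm high metal post at x = 185 mm.
- hopper_mouth (a point): Middle of the hopper's open mouth at rim height (215 mm above the table; x = 0, y = 90 mm of the stand). Inside, the mouth measures 160 mm (stand's x) by 180 mm (y); plywood walls 10 mm thick.
- tray_in (a point): Middle of the catch tray's inner floor, 6 mm above the table. The tray is fixed to the stand: outside 180 mm (x) by 170 mm (y), walls 60 mm high, the one at the stand's -y end 90 mm.
- lever: The moving lever: axle, sheet-metal flap at the outlet, and, outside the hopper, an arm with a tread. Origin: on the axle, in the middle of the outlet (175 mm above the table); axes those of the stand while at rest.
- tread (a point): Middle of the top face of the lever's tread. Black rubber tread, 50 x 50 x 10 mm, at the end of the lever arm, at x = 145 mm of the stand, its edge 30 mm clear of the hopper wall. It lies 110 mm from the axle towards the stand's +y, its top 6 mm above the arm's line. At rest the arm is raised 0.55 rad, the top about 238 mm above the table; 181 mm when level.
- lever_angle (a joint): Lever angle (rad): 0 at rest with the flap shut, growing as the tread is pressed down; arm level at 0.55, stop at 0.9. A spring returns it: about 3 N at the tread to start, 7 N when level, 9 N at the stop. The flap turns with it, swinging out towards the stand's -y; level leaves a gap of about 48 mm for the nuts.
- jar: Closed glass jar, 72 mm wide, 110 mm tall. Bystander. Origin: centre of its underside; z up.
- house: Small ornamental ceramic house, 50 x 70 mm, 105 mm tall. Bystander. Origin: centre of its underside; z up.
- glue: White bottle, 50 mm wide, 140 mm tall. Bystander. Origin: centre of its underside; z up.
There are look-alikes about, which are no part of the job. What is shaped like the scoop but red is not meant.

How it is judged:
By the outcome, as a careful person would: the job done as asked, in the order asked, and still so for the second after the job is handed in, while the arm keeps its last pose, push and grip.
It also fails if it takes over 72 s, if anything falls off the work surface, if the arm or the gripper's body presses on something with over 40 N, if the wrist force passes 120 N, or if a joint passes its speed limit or range.

## Robot

A 6-joint arm with a two-finger parallel gripper is mounted at the origin on the work surface. World frame = base frame: x ahead of the robot, y to its left, z up, the work surface at z = 0. Lengths are in mm, angles in degrees, forces in N, time in s.
With the tool pointing down it reaches from about 300 to 850 mm from the base axis. Payload 4.2 kg.
Tool frame: the origin (TCP) lies on the centre line of the jaws, within the pads' length; the fingertips stand 11 mm ahead of it and the grasp point (between the pads) lies 8 mm behind it; z points along the fingers, y is the line along which they close (so a half turn about z gives the same grasp; the last joint's range is limited). The gripper opens to 91 mm and grips with 3 to 60 N. Pads are 32 mm wide; open, the fingers measure 118 mm over their backs; the gripper's body (76 mm by 178 mm) begins 60 mm behind the grasp point.
Start: joints at [74.542, 18.312, 89.639, -0, 72.044, -1.146], TCP at [142.147, 557.168, 224.976] pointing down, gripper open.
Joint ranges: [-177.97, 177.97], [-48.28, 115.42], [12.27, 149.76], [-77.06, 257.06], [2.81, 150.46], [-146.56, 146.56]. Speed limits (degrees/s): [147.25, 147.25, 180, 180, 180, 180].

## Interface

Orientations are given as [roll, pitch, yaw] about the fixed x, y, z axes, in that order (R = Rz(yaw) Ry(pitch) Rx(roll)).
In Python, from workcell import env, grab_frame, camera_model, models gives the robot as it stands.
- The arm moves only by the shell command python3 -m crank 'ROWS' [FORCE]. ROWS is text: rows parted by semicolons, each of 7 numbers parted by spaces: the closure, from -1 (fully open) to 1 (shut), so that 0 is half open, then the shift along the tool's x, y, z in mm, then the turn, a rotation vector about the tool's x, y, z in degrees. A call has 1 to 10 rows; each row shifts and turns the commanded pose from where the row before left it, along the tool's axes as they then stand; what a row does not reach is not made up. A row lasts 1/8 s, in which the tool goes at most 62.5 mm and 10.7 degrees, less where a joint would pass 70% of its speed; a pose out of reach is approached as far as the arm can. A call is refused whole if a number of a shift passes 62.5 or a number of a turn 10.7, either way. A call with a gripper value outside its range is refused whole. The fingers move at their own pace and stop on an object; FORCE is the grip in N (left out, the last holds). Time passes only in rows, so rows that do not move let the fingers close. It gives the time, the measured TCP pose, the force, the opening and the grip force at its end, in the units of the state.
- env.state(): the state, without advancing time (a new reading comes with each control period).
- grab_frame(name): name is "scene" or "top" or "wrist"; returns the picture (480x640x3 uint8, blue, green, red); there is no depth.
- camera_model(name): a dict with "K" (3x3 intrinsics, pixels), "R" (3x3) and "t" (3): a world point X has camera coordinates R X + t; the wrist camera has in their place "mount" (4x4, takes a point from camera to tool coordinates, whose origin is the TCP and whose axes are the flange's). Camera axes: x right, y down, z forward; pixel columns grow to the right and rows downward; lengths in mm; the calibration is good to about 2 mm. A picture is of the moment at which its call begins: read the wrist's pose just before it. camera_model takes no time and is no camera call.
- env.job_done(): hands the job in; it is judged then, once.
Trained networks look in the newest picture that a camera, given by its name, has taken for a name from the list of things; names that differ only in an ending like _2 or _b are one class to them, and where a whole thing is asked for, a point or a joint stands for the part that bears it (a point fixed in the world has none). Each returns a list of dicts, best first, with "p" (0 to 1); they miss things now and then, are a little off and sometimes report something else, mostly with a low value. They report only what shows in the picture. A call takes as long as a camera call. They do not tell look-alikes from the thing itself.
- models.search_frame(name, camera): "point" ([x, y, z] in mm, in world coordinates, good to about 4 mm: the middle of the surface that is visible of it).
The state is a dict: "time_s": time; "qpos": joint angles; "qvel": joint speeds; "effort": joint torques, N m; "ee_pos": TCP position; "ee_rot": TCP orientation; "force": force on the tool from outside, world axes, zero at the start; "torque": the same for the moment, N m; "gripper_width": finger opening in mm; "gripper_force": force on a finger pad.
Only numpy, scipy, OpenCV 4.12 (cv2) and the standard library are available. Lean on these libraries where they do the work, as an engineer would, in place of code of your own. Each camera call takes 0.05 s, during which the arm holds its last target. There are 200 camera calls.

## Working session

There is one attempt and no reset: what is moved stays moved. The work goes in short steps, Python scripts to look and compute and a shell command to move; the robot and the scene stay as the last step left them, time stands still between calls to the robot, and variables do not carry over. Pictures are saved under pics/ and viewed, at most 10 in all, crops included, and the job is handed in when it is done.

```bash
mkdir -p pics; ls; python3 - <<'E'
from workcell import env, grab_frame, camera_model, models
import cv2,numpy as np
s=grab_frame("scene");t=grab_frame("top")
cv2.imwrite("pics/s.png",s);cv2.imwrite("pics/t.png",t)
for c in("scene","top"):
  for n in("scoop","scoop_grip","nut1","stand","hopper_mouth","tray_in","lever","tread","jar","house","glue"):
    try:print(c,n,[(np.round(d["point"]).tolist(),round(d["p"],2)) for d in models.search_frame(n,c)][:6])
    except Exception as e:print(c,n,e)
  m=camera_model(c);print(m["K"],(-np.array(m["R"]).T@m["t"]))
print(env.state())
E
```

```text
pics
scene scoop [([436.0, 168.0, 9.0], 0.93), ([491.0, 333.0, 18.0], 0.73), ([300.0, 383.0, 10.0], 0.56), ([470.0, 310.0, 29.0], 0.18)]
scene scoop_grip [([435.0, 165.0, 12.0], 0.86), ([492.0, 335.0, 17.0], 0.84), ([302.0, 373.0, 15.0], 0.83)]
scene nut1 [([472.0, 313.0, 28.0], 0.42)]
scene stand [([528.0, -86.0, 131.0], 0.71)]
scene hopper_mouth [([532.0, -80.0, 129.0], 0.87)]
scene tray_in [([527.0, -87.0, 131.0], 0.94), ([492.0, 334.0, 16.0], 0.47)]
scene lever [([539.0, -148.0, 178.0], 0.72)]
scene tread [([545.0, -149.0, 179.0], 0.68)]
scene jar [([717.0, 368.0, 110.0], 0.93)]
scene house [([765.0, 160.0, 82.0], 0.68)]
scene glue [([452.0, -444.0, 75.0], 0.67), ([487.0, 335.0, 19.0], 0.5)]
[[439.59988866   0.         320.34559311]
 [  0.         439.59988866 243.76173339]
 [  0.           0.           1.        ]] [ 971.6204075   369.12922839 1061.78447028]
top scoop [([482.0, 337.0, 14.0], 0.67), ([303.0, 373.0, 8.0], 0.67), ([428.0, 155.0, 6.0], 0.61), ([443.0, -447.0, 93.0], 0.41)]
top scoop_grip [([301.0, 378.0, 8.0], 0.97), ([483.0, 331.0, 16.0], 0.85), ([427.0, 164.0, 7.0
[... 661 characters left out ...]
-17.10615027 1371.04736484]
{'time_s': 1.2, 'qpos': array([ 7.45419646e+01,  1.83115599e+01,  8.96376422e+01,  9.24627190e-04,
        7.20440744e+01, -1.14470329e+00]), 'qvel': array([ 0.0327903 ,  0.03218544, -0.02114844,  0.05538604, -0.14164506,
       -0.07715328]), 'effort': array([ 5.80862179e-04, -4.12352407e+01, -2.32239139e+01,  7.29850447e-02,
        3.71843157e-02,  1.76920742e-05]), 'ee_pos': array([142.1436422 , 557.18045633, 224.9885559 ]), 'ee_rot': array([ 1.79993260e+02, -7.45132584e-04,  1.65686383e+02]), 'force': array([ 0.23901225, -0.53268184, -0.11449358]), 'torque': array([0.01376365, 0.05390197, 0.01912083]), 'gripper_force': 0.0, 'gripper_width': 91.62241278440534}
```

View pics/s.png

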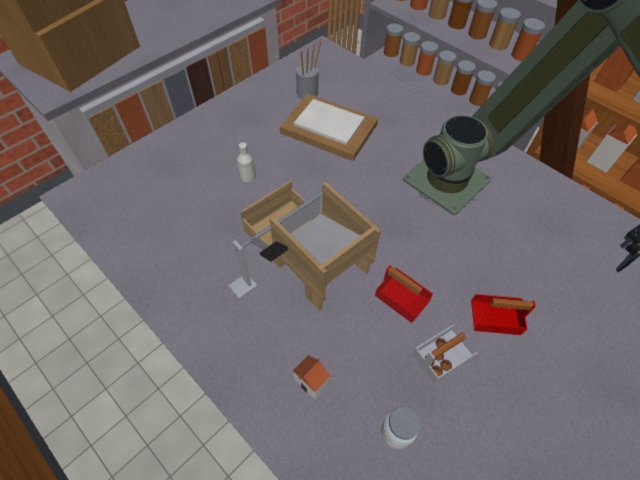

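View pics/t.png

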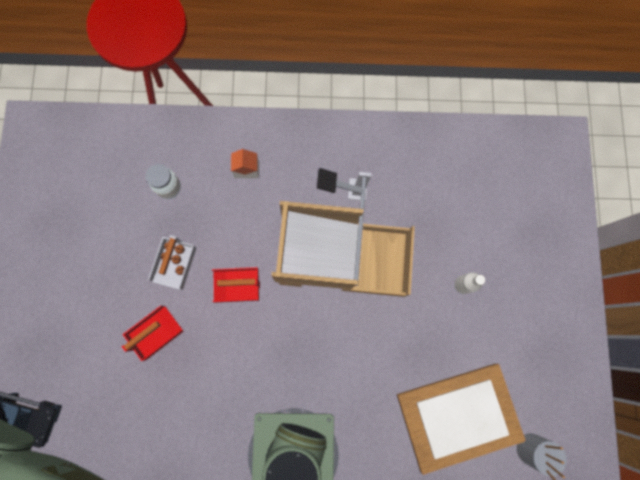

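The scene picture shows the metal scoop with nuts at about (445,352), red look-alikes at (403,293) and (503,313), the stand at (320,245) and the tread at (273,252). In the top picture the scoop is at (173,262), the hopper at (320,243), the tread at (327,180) and the tray at (385,260). I'll zoom in on the scoop and the stand.

```bash
python3 - <<'E'
import cv2,numpy as np
t=cv2.imread("pics/t.png");s=cv2.imread("pics/s.png")
a=cv2.resize(t[225:300,140:205],None,fx=6,fy=6,interpolation=3)
b=cv2.resize(s[315:390,405:485],None,fx=5,fy=5,interpolation=3)
o=np.zeros((450,800,3),np.uint8);o[:450,:390]=a;o[:375,400:800]=b
cv2.imwrite("pics/c1.png",o)
cv2.imwrite("pics/c2.png",cv2.resize(t[160:305,265:425],None,fx=4,fy=4,interpolation=3))
E
```

```text
(no output)
```

View pics/c1.png

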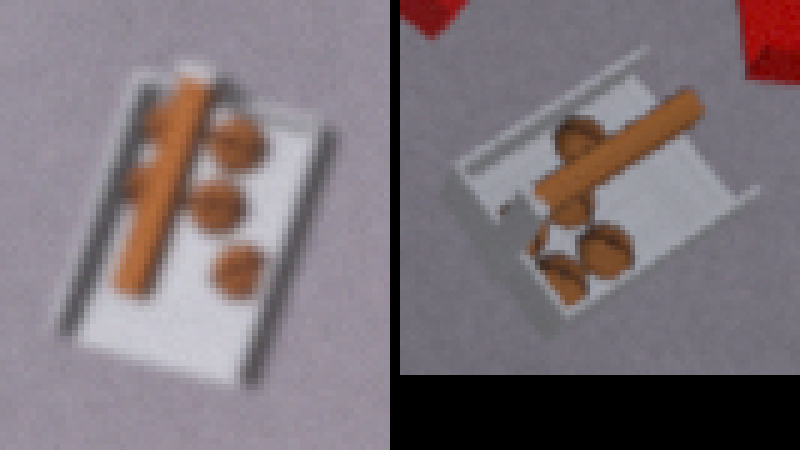

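View pics/c2.png

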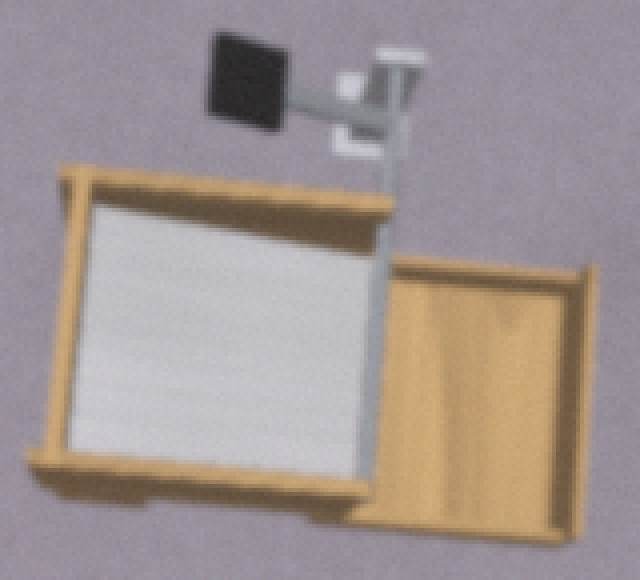

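The crops show the scoop with its open front at the bottom of the top picture, and the bar running from crop (131,292) to (195,80). In the stand crop the hopper rim corners are at (62,165) and (30,455), the tread centre at (248,82) and the post top at (400,55). Next I'll fit both poses.

```bash
cat > h.py <<'E'
import numpy as np
from scipy.optimize import least_squares
from scipy.spatial.transform import Rotation as R
from workcell import camera_model
def proj(c,X):
    m=camera_model(c);p=np.array(m["R"])@X+m["t"];p=np.array(m["K"])@p;return p[:2]/p[2]
def fit(obs,x0):
    def f(q):
        M=R.from_euler('z',q[2],degrees=True)
        return np.concatenate([proj(c,M.apply(l)+[q[0],q[1],0])-uv for c,l,uv in obs])
    r=least_squares(f,x0,loss='soft_l1',x_scale=[1,1,.5]);return r.x,r.fun.reshape(-1,2)
E
python3 - <<'E'
from h import *
T=lambda u,v:np.array([u/6+140,v/6+225])-.4
S=lambda u,v:np.array([(u-400)/5+405,v/5+315])-.4
o=[("top",(-38,0,97),T(130,294)),("top",(62,0,97),T(197,78)),("top",(60,-43,42),T(328,122)),("top",(60,43,42),T(136,72)),
("top",(-60,40,11),T(75,342)),("top",(-60,-40,11),T(245,383)),
("scene",(60,43,42),S(567,318)),("scene",(60,-43,42),S(460,165)),("scene",(-60,-43,42),S(647,48)),("scene",(-60,43,42),S(758,190))]
for q in fit(o,[485,334,-17]):print(np.round(q,1).tolist())
T=lambda u,v:np.array([u/4+265,v/4+160])-.4
o=[("top",(90,190,215),T(60,165)),("top",(-90,190,215),T(30,455)),("top",(145,90.6,238),T(248,82)),("top",(185,0,190),T(400,55)),
("scene",(90,190,215),(324,279)),("scene",(-90,190,215),(379,232)),("scene",(145,90.6,238),(273,252))]
for q in fit(o,[540,-160,-6]):print(np.round(q,1).tolist())
E
```

```text
[486.2, 334.0, -14.4]
[[-1.2, -0.1], [0.2, -1.5], [-1.2, -0.0], [-0.1, -0.2], [-0.1, -0.5], [0.1, 0.6], [0.2, -0.3], [-1.2, -0.5], [-0.3, -0.7], [0.9, -0.3]]
[512.5, -141.4, -5.5]
[[1.2, -2.2], [-1.1, 0.2], [-1.3, -1.5], [-2.0, 0.0], [-3.0, -6.3], [0.6, -1.5], [0.4, -1.0]]
```

```bash
python3 -m crank '-0.4 -55.5 -18.7 0 0 0 0;-0.4 -55.5 -18.7 0 0 0 0;-0.4 -55.5 -18.7 0 0 0 0;-0.4 -55.5 -18.7 0 0 0 0;-0.4 -55.5 -18.7 0 0 0 0;-0.4 -55.5 -18.7 0 0 0 0;-0.4 -55 -18.8 0 0 0 0;-0.4 0 0 0 0 0 0;-0.4 0 0 0 0 0 0'
python3 - <<'E'
from workcell import *
import cv2
from h import *
st=env.state();print(st["ee_pos"],st["ee_rot"],st["qpos"])
im=grab_frame("wrist");cv2.imwrite("pics/w1.png",im)
m=camera_model("wrist");M=np.array(m["mount"]);print(M.round(2))
Rw=R.from_euler('xyz',st["ee_rot"],degrees=True)
B=R.from_euler('z',-14.4,degrees=True)
def pw(X):
    p=Rw.inv().apply(np.array(X)-st["ee_pos"]);p=M[:3,:3].T@(p-M[:3,3]);p=np.array(m["K"])@p;return p[:2]/p[2]
for l in [(-38,7,97),(-38,-7,97),(62,7,97),(62,-7,97)]:
    u=pw(B.apply(l)+[486.2,334,0]);print(l,u.round());cv2.circle(im,tuple(int(v) for v in u),4,(0,255,0),-1)
cv2.imwrite("pics/w1.png",im)
E
```

```text
time_s: 2.33
ee_pos: [485.3, 334.4, 224.8]
ee_rot: [-180.0, -0.1, 165.7]
force: [0.6, -0.7, -0.1]
gripper_width: 63.7
gripper_force: 0.0
[485.3250256  334.36648335 224.79201467] [-1.79999859e+02 -5.63990191e-02  1.65651772e+02] [ 3.34240135e+01  1.96365544e+01  8.76874546e+01  4.36386882e-02
  7.27140045e+01 -4.22407395e+01]
[[ 0.000e+00 -9.600e-01 -2.900e-01  8.117e+01]
 [ 1.000e+00  0.000e+00 -0.000e+00 -1.100e-01]
 [ 0.000e+00 -2.900e-01  9.600e-01 -1.600e+02]
 [ 0.000e+00  0.000e+00  0.000e+00  1.000e+00]]
(-38, 7, 97) [331. 191.]
(-38, -7, 97) [314. 191.]
(62, 7, 97) [330. 298.]
(62, -7, 97) [315. 298.]
```

View pics/w1.png

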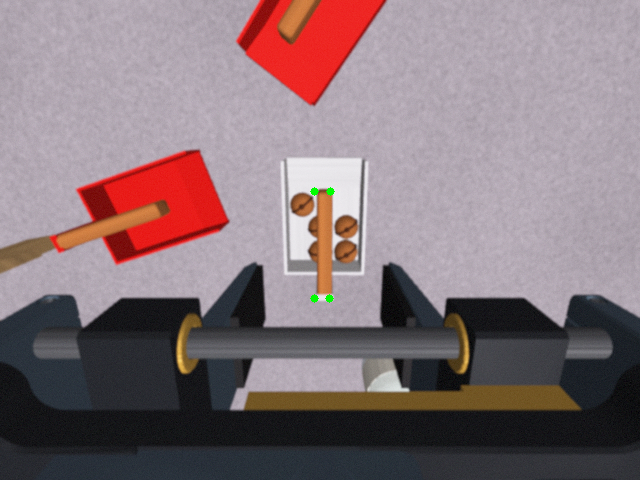

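The wrist picture shows the scoop's bar from (322,191) to (322,298), centred between the fingers. The predicted points agree to about 1–2 mm, so I'll descend and grip.

```bash
python3 -m crank '-0.4 0 0 50 0 0 0;-0.4 0 0 50 0 0 0;-0.4 0 0 38 0 0 0;-0.4 0 0 10 0 0 0;-0.4 0 0 0 0 0 0;1 0 0 0 0 0 0;1 0 0 0 0 0 0;1 0 0 0 0 0 0;1 0 0 0 0 0 0;1 0 0 0 0 0 0' 40
```

```text
time_s: 3.62
ee_pos: [485.8, 334.3, 77.1]
ee_rot: [180.0, 0.0, 165.7]
force: [-0.2, 2.2, 2.3]
gripper_width: 16.6
gripper_force: 1.4
```

```bash
python3 -m crank '1 0 0 0 0 0 0;1 0 0 0 0 0 0;1 0 0 -5 0 0 0;1 0 0 -20 0 0 0;1 0 0 -40 0 0 0;1 0 0 -40 0 0 0;1 0 0 -40 0 0 0;1 0 0 -40 0 0 0;1 0 0 -40 0 0 0;1 0 0 -20 0 0 0' 40
```

```text
time_s: 4.88
ee_pos: [485.8, 334.2, 324.2]
ee_rot: [179.9, 0.1, 165.7]
force: [-0.2, 0.8, -3.5]
gripper_width: 13.9
gripper_force: 40.0
```

```bash
python3 -m crank '1 -5.5 -14 0 0 0 0;1 -9.5 -23 0 0 0 0;1 -15 -37 0 0 0 0;1 -16.5 -42 0 0 0 0;1 -16.5 -42 0 0 0 0;1 -16.5 -42 0 0 0 0;1 -16.5 -42 0 0 0 0;1 -16.5 -42 0 0 0 0;1 -15 -37 0 0 0 0;1 -9.5 -23 0 0 0 0'
python3 -m crank '1 -7.5 -19 0 0 0 0;1 0 0 0 0 0 -4;1 0 0 0 0 0 -4.8;1 0 0 0 0 0 0'
python3 - <<'E'
from workcell import *
import cv2
from h import *
st=env.state();print(st["qpos"])
im=grab_frame("wrist");cv2.imwrite("pics/w2.png",im)
sc=grab_frame("top");sn=grab_frame("scene")
B=R.from_euler('z',-5.5,degrees=True)
m=camera_model("wrist");M=np.array(m["mount"]);Rw=R.from_euler('xyz',st["ee_rot"],degrees=True)
def pw(X):
    p=Rw.inv().apply(np.array(X)-st["ee_pos"]);p=M[:3,:3].T@(p-M[:3,3]);p=np.array(m["K"])@p;return p[:2]/p[2]
for l in [(80,180,215),(-80,180,215),(80,0,215),(-80,0,215)]:
    X=B.apply(l)+[512.5,-141.4,0]
    for i,u in ((im,pw(X)),(sc,proj("top",X)),(sn,proj("scene",X))): cv2.circle(i,tuple(int(v) for v in u),2,(0,255,0),-1)
o=np.zeros((600,800,3),np.uint8)
o[:360,:480]=cv2.resize(im,(480,360));o[:300,480:]=cv2.resize(sc[150:310,260:430],(320,300));o[300:600,480:]=cv2.resize(sn[150:310,220:390],(320,300))
cv2.imwrite("pics/w2.png",o)
E
```

```text
time_s: 6.12
ee_pos: [531.9, -35.7, 319.8]
ee_rot: [-179.9, -0.2, 165.6]
force: [-0.2, -0.4, -3.2]
gripper_width: 14.0
gripper_force: 40.0
time_s: 6.62
ee_pos: [535.3, -53.4, 321.0]
ee_rot: [180.0, -0.1, 174.4]
force: [0.1, -0.4, -2.8]
gripper_width: 14.1
gripper_force: 40.0
[-6.92119630e+00  1.24061740e+01  8.41476791e+01 -1.92756874e-03
  8.35648232e+01 -9.13520901e+01]
```

View pics/w2.png

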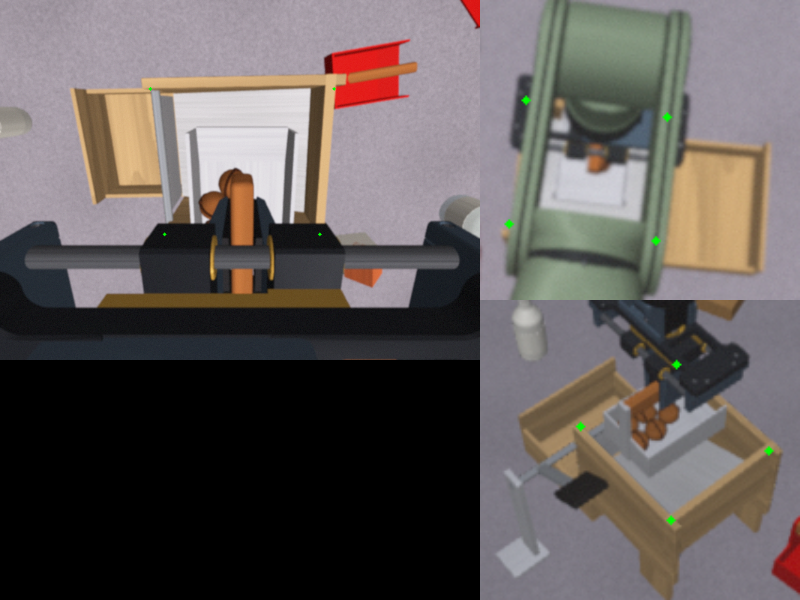

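The panels show the scoop inside the mouth outline: in the wrist view its centre is at column 242, between walls at 163 and 322. The fitted rim corners land on the rim, so I'll tip it now.

```bash
python3 -m crank '1 0 0 0 0 -7 0;1 0 0 0 0 -7 0;1 0 0 0 0 -7 0;1 0 0 0 0 -7 0;1 0 0 0 0 -7 0;1 0 0 0 0 -7 0;1 0 0 0 0 -7 0;1 0 0 0 0 -7 0;1 0 0 0 0 0 0;1 0 0 0 0 0 0'
python3 -m crank '1 0 0 0 0 0 0;1 0 0 0 0 0 0;1 0 0 0 0 0 0;1 0 0 0 0 0 0'
python3 - <<'E'
from workcell import *
import cv2,numpy as np
w=grab_frame("wrist");s=grab_frame("scene");print(env.state()["qpos"])
o=np.zeros((360,800,3),np.uint8);o[:,:480]=cv2.resize(w,(480,360));o[:300,480:]=cv2.resize(s[150:310,220:390],(320,300))
cv2.imwrite("pics/w3.png",o)
E
```

```text
time_s: 8.02
ee_pos: [537.2, -51.8, 323.1]
ee_rot: [179.8, 55.6, 174.5]
force: [1.1, 0.9, -2.3]
gripper_width: 14.1
gripper_force: 40.0
time_s: 8.52
ee_pos: [536.5, -51.9, 322.0]
ee_rot: [179.8, 55.5, 174.5]
force: [-0.9, 0.8, -1.8]
gripper_width: 13.7
gripper_force: 40.0
[  -8.24674678   -8.13885412  126.52728667   22.13877868    6.59616276
 -113.56394804]
```

View pics/w3.png

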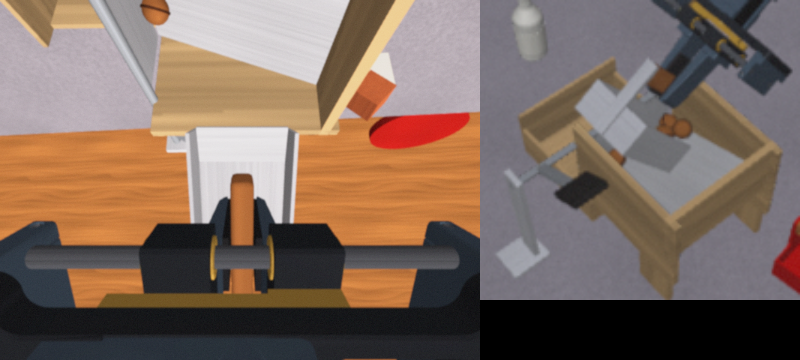

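The wrist view shows the tipped scoop empty, and nuts lying in the hopper at scene crop (675,125) and (617,157); the force matches an empty scoop. I'll tilt it back and return it.

```bash
python3 -m crank '1 0 0 0 0 9 0;1 0 0 0 0 9 0;1 0 0 0 0 9 0;1 0 0 0 0 9 0;1 0 0 0 0 9 0;1 0 0 0 0 9 0;1 0 0 0 0 2 0;1 0 0 0 0 0 0;1 0 0 0 0 0 0'
python3 -m crank '1 4.5 18 0 0 0 0;1 9.6 42 0 0 0 0;1 11 49 0 0 0 0;1 11 49 0 0 0 0;1 11 49 0 0 0 0;1 11 49 0 0 0 0;1 11 49 0 0 0 0;1 9.6 42 0 0 0 0;1 6 23 0 0 0 0;1 2.4 10.8 0 0 0 0'
python3 -m crank '1 0 0 30 0 0 0;1 0 0 50 0 0 0;1 0 0 50 0 0 0;1 0 0 45 0 0 0;1 0 0 30 0 0 0;1 0 0 15 0 0 0;1 0 0 10 0 0 0;1 0 0 0 0 0 0'
```

```text
time_s: 9.75
ee_pos: [536.8, -50.7, 322.0]
ee_rot: [179.8, 0.1, 174.9]
force: [-0.6, -0.5, -1.7]
gripper_width: 14.2
gripper_force: 40.0
time_s: 11.0
ee_pos: [482.7, 338.1, 323.7]
ee_rot: [179.7, 0.1, 175.0]
force: [-0.2, -0.4, -3.1]
gripper_width: 14.0
gripper_force: 40.0
time_s: 12.0
ee_pos: [484.8, 337.4, 93.7]
ee_rot: [179.7, 0.1, 174.9]
force: [-0.2, 0.2, -1.8]
gripper_width: 13.9
gripper_force: 40.0
```

```bash
python3 -m crank '1 0 0 8 0 0 0;1 0 0 5 0 0 0;1 0 0 2 0 0 0;1 0 0 0 0 0 0'
```

```text
time_s: 12.5
ee_pos: [484.6, 337.4, 78.3]
ee_rot: [179.8, 0.1, 174.9]
force: [0.5, -0.1, -2.4]
gripper_width: 13.8
gripper_force: 40.0
```

```bash
python3 -m crank '1 0 0 1.5 0 0 0;1 0 0 0 0 0 0'; python3 -m crank '0 0 0 0 0 0 0;0 0 0 0 0 0 0;-0.4 0 0 0 0 0 0;-0.4 0 0 0 0 0 0;-0.4 0 0 0 0 0 0;-0.4 0 0 -20 0 0 0;-0.4 0 0 -50 0 0 0;-0.4 0 0 -60 0 0 0;-0.4 0 0 -60 0 0 0;-0.4 0 0 -40 0 0 0'
python3 - <<'E'
from workcell import *
import cv2,numpy as np
w=grab_frame("wrist");s=grab_frame("scene");t=grab_frame("top");cv2.imwrite("pics/t4.png",t);cv2.imwrite("pics/s4.png",s)
o=np.zeros((600,800,3),np.uint8);o[:360,:480]=cv2.resize(w,(480,360));o[:300,480:]=cv2.resize(s[150:310,220:390],(320,300));o[300:,480:]=cv2.resize(t[150:310,260:430],(320,300));o[360:600,:300]=cv2.resize(s[310:390,400:500],(300,240))
cv2.imwrite("pics/w4.png",o)
E
```

```text
time_s: 12.75
ee_pos: [484.8, 337.5, 77.2]
ee_rot: [179.7, 0.1, 174.9]
force: [0.9, 0.7, -1.1]
gripper_width: 14.2
gripper_force: 40.0
time_s: 14.0
ee_pos: [484.6, 336.6, 310.3]
ee_rot: [179.6, 0.3, 174.9]
force: [0.2, -1.0, -0.3]
gripper_width: 63.7
gripper_force: 0.0
```

View pics/w4.png

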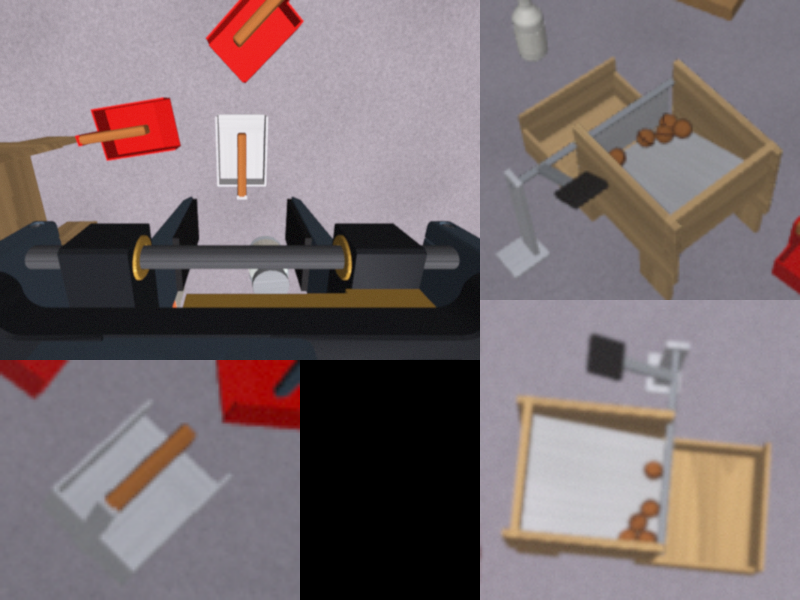

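All five nuts are now in the hopper (top panel, x 620–655, y 470–540), and the scoop stands empty and upright on the table. Next I'll close the fingers and go above the tread.

```bash
python3 -m crank '1 -12 -21 0 0 0 0;1 -24 -42.4 0 0 0 0;1 -24 -42.4 0 0 0 0;1 -26 -46 0 0 0 0;1 -26 -46 0 0 0 0;1 -26 -46 0 0 0 0;1 -26 -46 0 0 0 0;1 -24 -42.4 0 0 0 0;1 -16 -28.4 0 0 0 0;1 -11.8 -21 0 0 0 0' 20
python3 -m crank '1 0 0 15 0 0 0;1 0 0 15 0 0 0;1 0 0 0 0 0 0'
python3 - <<'E'
from workcell import *
import cv2,numpy as np
w=grab_frame("wrist");s=grab_frame("scene")
from h import *
B=R.from_euler('z',-5.5,degrees=True)
st=env.state();print(B.inv().apply(st["ee_pos"]-np.array([512.5,-141.4,0])),st["qpos"])
o=np.zeros((450,800,3),np.uint8);o[:300,:400]=cv2.resize(w,(400,300));o[:450,400:]=cv2.resize(s[180:300,220:327],(400,450))
cv2.imwrite("pics/w5.png",o)
E
```

```text
time_s: 15.4
ee_pos: [664.9, -64.4, 303.3]
ee_rot: [179.7, -0.1, 174.8]
force: [0.2, 0.1, -0.8]
gripper_width: 0.6
gripper_force: 0.0
time_s: 15.78
ee_pos: [663.7, -61.3, 273.2]
ee_rot: [179.7, -0.2, 175.0]
force: [-0.2, 0.4, -0.6]
gripper_width: 0.4
gripper_force: 0.0
[143.96398905  93.89197254 275.51212714] [ -6.41638161  25.63938233  71.05757592   0.25617864  83.25997099
 -91.393803  ]
```

View pics/w5.png

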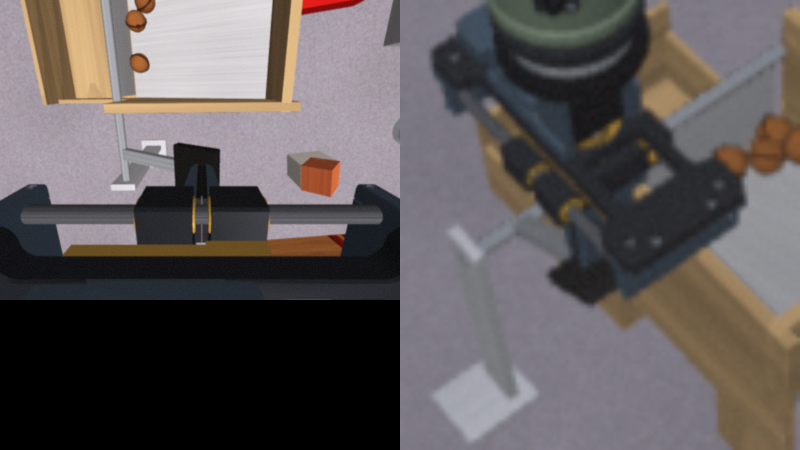

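The fingers are centred over the tread in the wrist view (tread edges at about 175 to 220, centre 197). I'll press it down along its arc.

```bash
python3 -m crank '1 0 0 15 0 0 0;1 0 1 8 0 0 0;1 0 4 9 0 0 0;1 0 3 9 0 0 0;1 0 3 9 0 0 0;1 0 2 9 0 0 0;1 0 1 9 0 0 0;1 0 0 7 0 0 0;1 0 0 0 0 0 0'
python3 - <<'E'
from workcell import *
from h import *
B=R.from_euler('z',-5.5,degrees=True)
st=env.state();print(B.inv().apply(st["ee_pos"]-np.array([512.5,-141.4,0])),st["force"])
E
```

```text
time_s: 17.0
ee_pos: [666.9, -47.3, 200.4]
ee_rot: [179.6, 0.1, 174.9]
force: [0.8, 3.2, 6.4]
gripper_width: 0.4
gripper_force: 2.9
[144.64869337 108.47463098 200.38564756] [0.81642729 3.23710876 6.40189648]
```

```bash
python3 -m crank '1 0 0 4.5 0 0 0;1 0 0 4.5 0 0 0;1 0 0 0 0 0 0;1 0 0 0 0 0 0;1 0 0 0 0 0 0;1 0 0 0 0 0 0;1 0 0 0 0 0 0;1 0 0 0 0 0 0;1 0 0 0 0 0 0;1 0 0 0 0 0 0'
python3 -m crank '1 0 0 0 0 0 0;1 0 0 0 0 0 0;1 0 0 0 0 0 0;1 0 0 0 0 0 0;1 0 0 0 0 0 0;1 0 0 0 0 0 0;1 0 0 0 0 0 0;1 0 0 0 0 0 0'
python3 - <<'E'
from workcell import *
import cv2,numpy as np
w=grab_frame("wrist");s=grab_frame("scene");z=[]
for _ in range(8):
  z.append(env.state()["ee_pos"][2]);grab_frame("top")
t=grab_frame("top");print(np.round(z,1))
o=np.zeros((600,800,3),np.uint8);o[:300,:400]=cv2.resize(w,(400,300));o[:450,400:]=cv2.resize(s[180:300,220:327],(400,450));o[300:600,:400]=cv2.resize(t[160:310,260:460],(400,300))
cv2.imwrite("pics/w6.png",o)
E
```

```text
time_s: 18.25
ee_pos: [667.0, -47.2, 192.3]
ee_rot: [179.6, 0.2, 174.9]
force: [-0.5, 3.7, 6.3]
gripper_width: 0.6
gripper_force: 3.4
time_s: 19.25
ee_pos: [667.0, -47.2, 192.3]
ee_rot: [179.6, 0.2, 174.9]
force: [0.4, 3.3, 6.6]
gripper_width: 0.4
gripper_force: 3.4
[192.3 192.4 192.3 192.3 192.3 192.3 192.3 192.3]
```

View pics/w6.png

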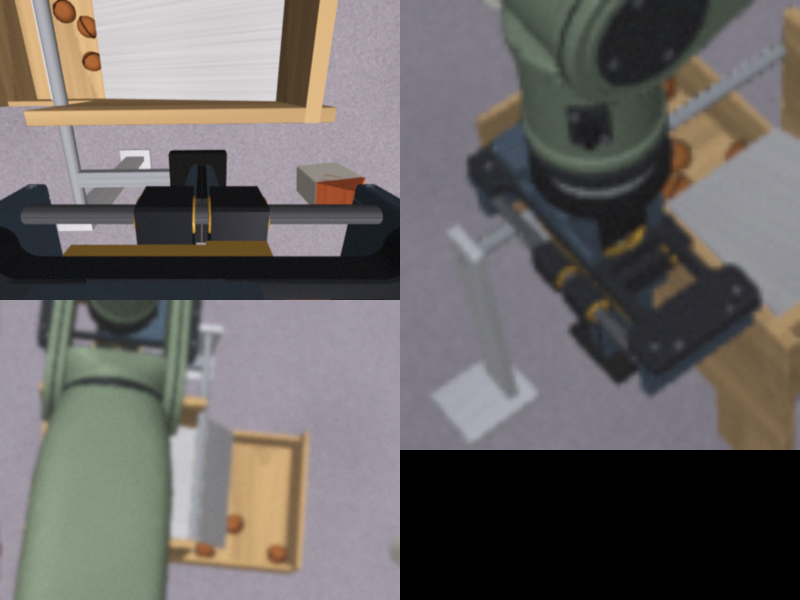

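The picture shows the lever level, the flap open and the hopper floor empty, with nuts in the tray at wrist panel (64,12), (87,27), (92,62) and top panel (205,548), (234,523), (277,553). I'll count the nuts numerically by projecting the blobs onto nut-centre height in the tray.

```bash
python3 - <<'E'
from workcell import *
import cv2
from h import *
st=env.state();B=R.from_euler('z',-5.5,degrees=True)
for c in("wrist","scene","top"):
    im=grab_frame(c);m=camera_model(c);K=np.array(m["K"])
    if c=="wrist":
        M=np.array(m["mount"]);Rw=R.from_euler('xyz',st["ee_rot"],degrees=True).as_matrix()
        A=Rw@M[:3,:3];o=Rw@M[:3,3]+st["ee_pos"]
    else: A=np.array(m["R"]).T;o=-A@m["t"]
    b,g,r=[im[:,:,i].astype(int) for i in range(3)]
    mask=((r>1.45*g)&(g>1.2*b)&(r>50)&(r<190)).astype(np.uint8)
    n,_,s,ce=cv2.connectedComponentsWithStats(mask)
    for i in range(1,n):
        if s[i,4]<12: continue
        d=A@np.linalg.solve(K,[*ce[i],1]);p=o+d*(19.5-o[2])/d[2]
        l=B.inv().apply(p-[512.5,-141.4,0])
        if abs(l[0])<120 and -200<l[1]<220: print(c,ce[i].round(),s[i,4],l.round())
E
```

```text
wrist [102.  18.] 1033 [-31. -79.  20.]
wrist [139.  43.] 812 [-13. -51.  20.]
wrist [146.  98.] 703 [ 32. -50.  20.]
scene [294. 221.] 27 [-34. -77.  20.]
scene [293. 229.] 25 [-13. -57.  20.]
top [377. 272.] 44 [-30. -80.  20.]
top [362. 285.] 32 [-70. -43.  20.]
top [398. 287.] 55 [ -64. -141.   20.]
```

```bash
python3 -c "
from workcell import env
print(env.job_done())"
```

```text
the job is handed in; nothing more can be done
None
```

I handed the job in: all five nuts are in the tray, the empty scoop is upright on the table, and the closed fingers are holding the lever level; the bystanders weren't touched.

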